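# Feed one spacer and nudge it to the round pad

### The arm

A 7-joint arm with a two-finger parallel gripper is mounted at the origin on the work surface. World frame = base frame: x ahead of the robot, y to its left, z up, the work surface at z = 0. Lengths are in m, angles in rad, forces in N, time in s.
With the tool pointing down it reaches from about 0.4 to 0.9 m from the base axis. Payload 5.5 kg.
Tool frame: the origin (TCP) lies midway between the tips of the shut fingers; the grasp point (between the pads) lies 19 mm behind it; z points along the fingers, y is the line along which they close (so a half turn about z gives the same grasp; the last joint's range is limited). The gripper opens to 85 mm and grips with 20 to 120 N. Pads are 22 mm wide; open, the fingers measure 114 mm over their backs; the gripper's body (76 mm by 85 mm) begins 54 mm behind the grasp point. The pads swing forward as they close: fully open they stand 13 mm farther back than shut.
Start: joints at [-1.079, 0.501, -0.427, 1.55, 0.221, 1.138, -0.21], TCP at [0.147, 0.633, 0.231] pointing down, gripper open.
Joint ranges: [-2.88, 2.88], [-0.31, 2.03], [-1.54, 1.56], [0.2, 2.42], [-1.41, 4.55], [0.19, 2.02], [-2.57, 2.57]. Speed limits (rad/s): [2.57, 2.57, 3.14, 3.14, 3.14, 3.14, 3.14].

### API

Orientations are given as [roll, pitch, yaw] about the fixed x, y, z axes, in that order (R = Rz(yaw) Ry(pitch) Rx(roll)).
In Python, from cell import read_state, read_camera, camera_info, job gives the robot as it stands.
- The arm moves only by the shell command python3 -m jog 'ROWS' [OPENING] [FORCE]. ROWS is JSON, a list of rows, each a list of 6 numbers: the shift along the world's x, y, z in m, then the turn, a rotation vector about the world's x, y, z in rad. In form: [[dx, dy, dz, rx, ry, rz], ...]. A call has 1 to 12 rows; each row shifts and turns the commanded pose from where the row before left it; what a row does not reach is not made up. A row lasts 1/10 s, in which the tool goes at most 50 mm and 8.59 degrees, less where a joint would pass 70% of its speed; a pose out of reach is approached as far as the arm can. A call with a gripper value outside its range is refused whole. OPENING is the gripper's target within -1 to 1 (shut at 1, half-way at 0, fully open at -1), set as the call begins (- or left out, the last holds). The fingers move at their own pace and stop on an object; FORCE is the grip in N (left out, the last holds). Time passes only in rows, so rows that do not move let the fingers close. It gives the time, the measured TCP pose, the force, the opening and the grip force at its end, in the units of the state.
- read_state(): the state, without advancing time (a new reading comes with each control period).
- read_camera(name): name is "side" or "top" or "wrist"; returns (picture, depth): 384x512x3 uint8, red, green, blue; 384x512 float32, m along the optical axis (not along the pixel's ray), 0 where there is no reading.
- camera_info(name): a dict with "mtx" (3x3 intrinsics, pixels), "R" (3x3) and "t" (3): a world point X has camera coordinates R X + t. Camera axes: x right, y down, z forward; pixel columns grow to the right and rows downward; lengths in m; the calibration is good to about 2 mm. A picture is of the moment at which its call begins: read the wrist's pose just before it. camera_info takes no time and is no camera call; for the wrist camera it gives the pose at the moment of the call.
- job.close_job(): hands the job in; it is judged then, once.
The state is a dict: "time_s": time; "qpos": joint angles; "joint_velocities": joint speeds; "effort": joint torques, N m; "ee_pos": TCP position; "eef_rot": TCP orientation; "force": force on the tool from outside, world axes, zero at the start; "torque": the same for the moment, N m; "opening": opening from 0.0 (shut) to 1.0 (fully open); "grip_force": force on a finger pad.
Only numpy, scipy, OpenCV 4.12 (cv2) and the standard library are available. Lean on these libraries where they do the work, as an engineer would, in place of code of your own. Each camera call takes 0.05 s, during which the arm holds its last target. There are 200 camera calls.

### The job

Press the black plunger of the spacer feeder all the way down once, so that a single spacer ring slides out onto the plank, and let the plunger come back up. Then nudge that ring along the plank with the fingers until it lies wholly on the round rubber pad (not the square one). Nothing is to be picked up, only one spacer may come out, and everything else stays where it is.

Things in the scene. Friction and masses are not known exactly. Their poses are not given: they have to be found in the camera images.
- feeder: Spacer feeder bolted to the plank: open-topped aluminium magazine (43 x 49 mm, 44 mm high), behind it a grey housing (49 mm wide, 48 mm high, to 119 mm behind the magazine's axis; flanges 94 mm wide, 6 mm high) that carries the plunger. Origin on the plank on the magazine's vertical axis; its -x axis points out of the outlet, roughly to the robot; front face 23.5 mm from the origin.
- plunger (a joint): Plunger travel in m: 0 up, 0.024 fully pressed straight down. A spring returns it to 0 when released: about 3 N at the top and 8 N at the bottom, with friction 8 to 15 N in all. It drives a flat blade that pushes the bottom ring straight out of the outlet; the blade moves 2.75 times as far as the plunger (66 mm in all, the first 2 to 4 mm idle).
- plunger_top (a point): Centre of the flat top of the plunger's black round knob (36 mm diameter, 12 mm thick), 96 mm above the plank when up, 72 mm when fully pressed; 62 mm behind the feeder's origin, along its +x axis. Moves with the plunger.
- spacer1: The bottom spacer ring in the magazine, the one to be fed out: plain aluminium, 36 mm outside diameter, 12 mm thick, with a 17 mm bore, lying flat on the plank, about 26 g. A full press leaves it on the plank with its centre about 63 mm from the feeder's origin along the feeder's -x. Origin at the centre of its underside, z up.
- spacer2: The next spacer ring, the same as spacer1, lying on it in the magazine. When the plunger comes up it drops to the plank inside the magazine (a second press would feed it); it must stay there.
- spacer3: Top spacer ring in the magazine, same size; stays in the magazine.
- round_pad: Round black rubber pad, 100 mm diameter, let in flush with the plank (the ring slides onto it without a step), to the left or right of the feeder's outlet. Origin at its centre on the plank's surface.
- square_pad: Square black rubber pad, 90 x 90 mm, flush with the plank, on the other side; not to be used. Origin at its centre.
- float: Bystander: copper carburettor float, upright cylinder 38 mm diameter, 36 mm high. Origin at the centre of its underside.
- phenolic: Bystander: black phenolic spacer block, 30 x 55 x 22 mm. Origin at the centre of its underside.
- banjo1: Bystander: brass banjo fitting, an eye of 22 mm diameter and 14 mm height with a 9 mm pipe stub that reaches 45 mm along +x. Origin at the centre of the underside of the eye.
- banjo2: Bystander: the other brass banjo fitting, the same.
- caddy: Bystander: yellow plastic jet caddy, a divided open box 100 x 150 x 30 mm. Origin at the centre of its underside.
- driver: Bystander: screwdriver about 170 mm long lying on the plank along its x axis.
Not all that is in view belongs to the job. Leave any orange look-alike of the spacer3 alone.

How it is judged:
By the outcome, as a careful person would: the job done as asked, in the order asked, and still so for the second after the job is handed in, with the robot touching nothing.
It also fails if it takes over 61 s, if anything falls off the work surface, if the arm or the gripper's body presses on something with over 40 N, if the wrist force passes 120 N, or if a joint passes its speed limit or range.

## Working session

There is one attempt and no reset: what is moved stays moved. The work goes in short steps, Python scripts to look and compute and a shell command to move; the robot and the scene stay as the last step left them, time stands still between calls to the robot, and variables do not carry over. Pictures are saved under pics/ and viewed, at most 10 in all, crops included, and the job is handed in when it is done.

```bash
mkdir -p pics; cat > h.py <<'E'
import numpy as np,cv2
from cell import read_state,read_camera,camera_info,job
def snap(n,f):
    c=camera_info(n);p,d=read_camera(n);cv2.imwrite('pics/'+f+'.png',p[:,:,::-1]);np.savez('pics/'+f,p=p,d=d,K=c['mtx'],R=c['R'],t=c['t']);return p,d
def P(f,u,v,z=None):
    a=np.load('pics/'+f+'.npz');K,R,t=map(np.array,(a['K'],a['R'],a['t']))
    r=np.linalg.solve(K,[u,v,1.]);C=-R.T@t;w=R.T@r
    if z is None: return C+w*a['d'][int(v),int(u)]
    return C+w*(z-C[2])/w[2]
E
python3 - <<'E'
from h import *
p,d=snap('top','t0');q,d=snap('side','s0')
s=read_state();print(s['ee_pos'],s['eef_rot'],s['time_s'],s['force'])
cv2.imwrite('pics/t0b.png',cv2.resize(p[:,:,::-1],(800,600)))
E
```

```text
[0.14733415 0.63243801 0.2303404 ] [-3.13980094e+00 -6.84651400e-05  2.91279312e+00] 0.1 [ 0.36837553 -0.32065652 -0.53818341]
```

View pics/t0b.png

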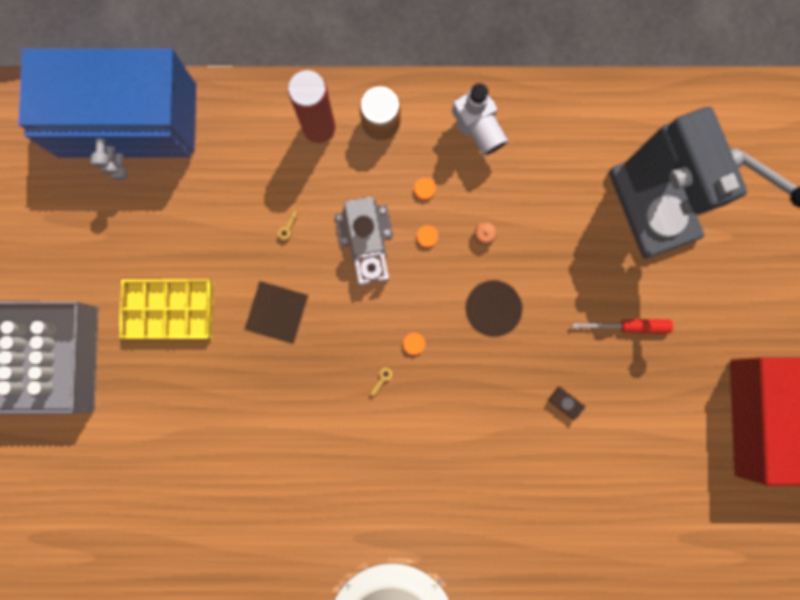

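View pics/s0.png

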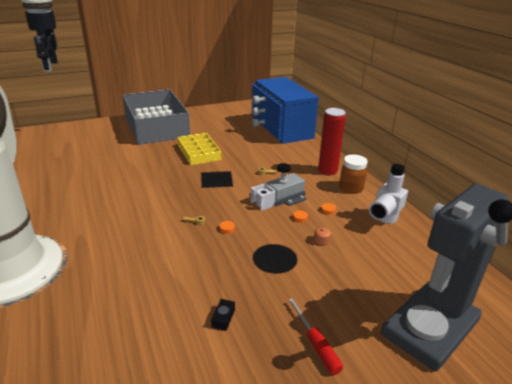

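The top view shows the feeder: knob at (363,226), magazine at (371,267). The round pad is at (494,308), the square pad at (276,312). The orange discs at (414,344), (427,236) and (424,188) are decoys. The side view agrees. Next I compute positions and enlarge the feeder.

```bash
python3 - <<'E'
from h import *
s=.64
a=np.load('pics/t0.npz');p=a['p']
for n,u,v,z in [('knob',363,226,.096),('mag',371,267,.044),('round',494,308,0),('square',276,312,0),('orange',414,344,.01),('or2',427,236,.01),('float',485,232,.036),('banjo',386,374,.01),('flL',341,232,.006),('flR',386,222,.006)]:
    print(n,P('t0',u*s,v*s,z).round(4), P('t0',u*s,v*s).round(4))
# round pad: dark blob
g=cv2.cvtColor(p,cv2.COLOR_RGB2GRAY);m=(g<75).astype('uint8')
n,l,st,c=cv2.connectedComponentsWithStats(m)
for i in range(1,n):
    if st[i,4]>60 and 120<c[i][0]<360: print(c[i],st[i],P('t0',*c[i],0).round(4))
x0,y0=200,115
cv2.imwrite('pics/c0.png',cv2.resize(p[y0:y0+80,x0:x0+100,::-1],None,fx=7,fy=7,interpolation=2))
E
```

```text
knob [0.6614 0.0433 0.096 ] [0.6612 0.0433 0.0969]
mag [0.6014 0.0319 0.044 ] [0.602  0.032  0.0395]
round [ 0.5357 -0.1806  0.    ] [ 5.357e-01 -1.806e-01  1.000e-04]
square [0.5289 0.1981 0.    ] [0.5285 0.1973 0.0051]
orange [ 0.4728 -0.0412  0.01  ] [ 0.4727 -0.0411  0.0125]
or2 [ 0.6607 -0.0643  0.01  ] [ 0.6601 -0.0642  0.0136]
float [ 0.6628 -0.1624  0.036 ] [ 0.6634 -0.1628  0.0327]
banjo [0.4216 0.0068 0.01  ] [0.4216 0.0068 0.0102]
flL [0.6686 0.0857 0.006 ] [0.669  0.0859 0.004 ]
flR [0.6863 0.0071 0.006 ] [0.687  0.0072 0.0027]
[305.96907216  59.45360825] [301  54  11  12  97] [ 0.922  -0.1573  0.    ]
[202.24946695  77.33049041] [188  61  26  31 469] [0.8706 0.132  0.    ]
[242.74705882  83.1       ] [232  76  23  13 170] [0.8541 0.0193 0.    ]
[232.04716981 144.64150943] [227 139  11  13 106] [0.6804 0.0484 0.    ]
[176.43958333 199.59583333] [158 181  38  38 960] [0.5292 0.1986 0.    ]
[315.60385439 197.07066381] [299 180  34  35 934] [ 0.5358 -0.1791  0.    ]
```

View pics/c0.png

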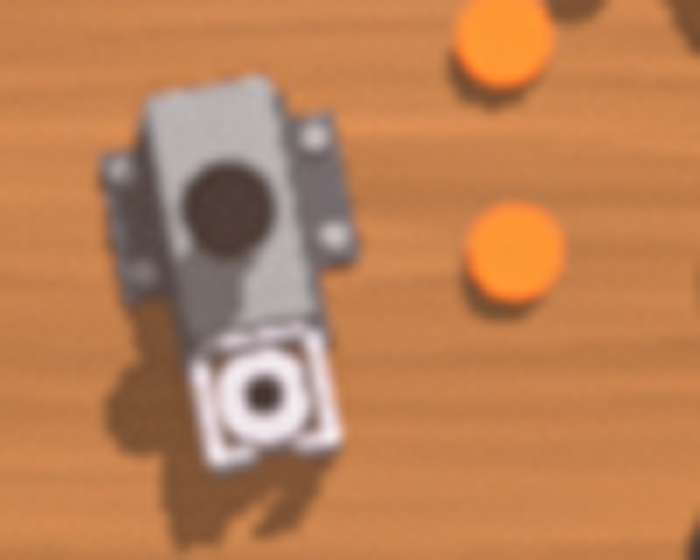

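The feeder origin is at about (0.602, 0.032), yaw about 0.19. The knob is at (0.661, 0.043). The ring should land near (0.540, 0.020), and the round pad is at (0.536, -0.180). I'll move over the knob with the fingers shut and turn the tool so its y axis lies along world x.

```bash
python3 -m jog '[[0.032,-0.036,0,0,0,-0.11],[0.032,-0.036,0,0,0,-0.11],[0.032,-0.036,0,0,0,-0.11],[0.032,-0.036,0,0,0,-0.11],[0.032,-0.036,0,0,0,-0.11],[0.032,-0.036,0,0,0,-0.11],[0.032,-0.036,0,0,0,-0.11],[0.032,-0.036,0,0,0,-0.11],[0.032,-0.036,0,0,0,-0.11],[0.032,-0.036,0,0,0,-0.11],[0.032,-0.036,0,0,0,-0.11],[0,0,0,0,0,0]]' 1 40; python3 -c "
from h import *
s=read_state();print(s['qpos'],s['ee_pos'],s['eef_rot'])"
```

```text
time_s: 1.3
ee_pos: [0.5042, 0.229, 0.2311]
eef_rot: [3.14, 0.004, 1.689]
force: [0.3, 1.2, 0.3]
opening: 0.003
grip_force: 0.0
[-0.46760088  0.29716742 -0.01233892  1.8081791   0.00950262  1.03608528
 -0.36649163] [0.50421914 0.22901733 0.23105119] [3.13978918 0.00419663 1.68854133]
```

```bash
python3 -m jog '[[0.031,-0.036,0,0,0,-0.03],[0.031,-0.037,0,0,0,-0.03],[0.031,-0.037,0,0,0,-0.03],[0.031,-0.037,0,0,0,-0.03],[0.031,-0.037,0,0,0,0],[0,0,-0.03,0,0,0],[0,0,-0.03,0,0,0],[0,0,-0.02,0,0,0],[0,0,0,0,0,0],[0,0,0,0,0,0]]'
python3 - <<'E'
from h import *
print(read_state()['ee_pos'])
p,d=snap('wrist','w1');q,_=snap('side','s1')
o=np.hstack([cv2.resize(p,(400,300)),cv2.resize(q[130:250,220:380],(400,300))])
cv2.imwrite('pics/m1.png',o[:,:,::-1])
E
```

```text
time_s: 2.3
ee_pos: [0.6541, 0.0533, 0.1511]
eef_rot: [-3.14, 0.0, 1.583]
force: [-0.1, 0.2, -0.1]
opening: 0.001
grip_force: 0.0
[0.65411493 0.05329946 0.15110817]
```

View pics/m1.png

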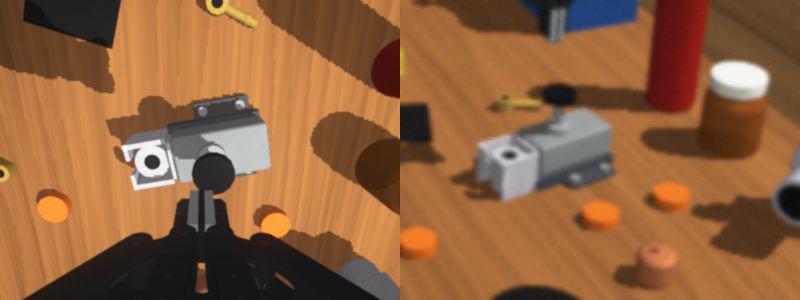

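The wrist view shows the knob at (213,173) and the magazine ring at (152,162). I'll use it to refine the positions.

```bash
python3 - <<'E'
from h import *
k=1.28
print(P('w1',213*k,173*k,.096),P('w1',213*k,173*k),P('w1',152*k,162*k,.036),P('t0',232.6,144.6,.096),P('t0',237.6,171.1,.036),P('w1',53*k,208*k,.012))
print(read_state()['ee_pos'])
E
```

```text
[0.66293245 0.05039808 0.096     ] [0.66297071 0.05007914 0.09527538] [0.60250247 0.03552608 0.036     ] [0.6614665 0.0426314 0.096    ] [0.60194969 0.03170176 0.036     ] [ 0.47563138 -0.03521396  0.012     ]
[0.65542676 0.05338961 0.15287992]
```

```bash
python3 -m jog '[[0.007,-0.007,-0.02,0,0,0],[0,0,-0.02,0,0,0],[0,0,-0.008,0,0,0],[0,0,-0.008,0,0,0],[0,0,0,0,0,0],[0,0,0,0,0,0]]'; python3 -m jog '[[0,0,-0.004,0,0,0],[0,0,-0.004,0,0,0],[0,0,-0.004,0,0,0],[0,0,-0.004,0,0,0],[0,0,-0.002,0,0,0],[0,0,-0.002,0,0,0],[0,0,0,0,0,0],[0,0,0,0,0,0]]'
```

```text
time_s: 3.0
ee_pos: [0.6619, 0.0464, 0.0964]
eef_rot: [3.14, -0.0, 1.583]
force: [-0.1, -0.9, 0.7]
opening: -0.0
grip_force: 0.0
time_s: 3.8
ee_pos: [0.6623, 0.0464, 0.0769]
eef_rot: [3.139, -0.0, 1.583]
force: [-2.1, 0.7, 6.6]
opening: 0.002
grip_force: 3.3
```

```bash
python3 -m jog '[[0,0,-0.002,0,0,0],[0,0,-0.002,0,0,0],[0,0,-0.002,0,0,0],[0,0,0,0,0,0],[0,0,0,0,0,0],[0,0,0,0,0,0]]'
```

```text
time_s: 4.4
ee_pos: [0.6624, 0.0464, 0.0721]
eef_rot: [3.139, -0.001, 1.583]
force: [-4.3, -0.6, 13.8]
opening: -0.002
grip_force: 6.8
```

```bash
python3 -m jog '[[0,0,-0.001,0,0,0],[0,0,-0.001,0,0,0],[0,0,-0.001,0,0,0],[0,0,0,0,0,0],[0,0,0,0,0,0]]'
```

```text
time_s: 4.9
ee_pos: [0.6625, 0.0464, 0.0719]
eef_rot: [3.139, -0.001, 1.583]
force: [-12.5, -0.7, 30.4]
opening: 0.001
grip_force: 15.3
```

The plunger has bottomed out: z has stopped changing at 0.072 and the force is rising. I'll release it, back off and look.

```bash
python3 -m jog '[[0,0,0.003,0,0,0],[0,0,0.005,0,0,0],[0,0,0.008,0,0,0],[0,0,0.01,0,0,0],[0,0,0.02,0,0,0],[0,0,0.04,0,0,0],[-0.02,0.02,0.02,0,0,0],[-0.035,0.02,0,0,0,0],[-0.035,0.02,0,0,0,0],[-0.03,0,0,0,0,0],[0,0,0,0,0,0],[0,0,0,0,0,0]]' 0.45
python3 - <<'E'
from h import *
p,d=snap('wrist','w2');q,_=snap('side','s2')
print(read_state()['ee_pos'])
o=np.hstack([cv2.resize(p,(400,300)),cv2.resize(q[130:250,220:380],(400,300))])
cv2.imwrite('pics/m2.png',o[:,:,::-1])
E
```

```text
time_s: 6.1
ee_pos: [0.5406, 0.106, 0.1724]
eef_rot: [-3.141, 0.0, 1.583]
force: [0.3, -0.8, 0.6]
opening: 0.277
grip_force: 0.0
[0.54227086 0.10557841 0.17252036]
```

View pics/m2.png

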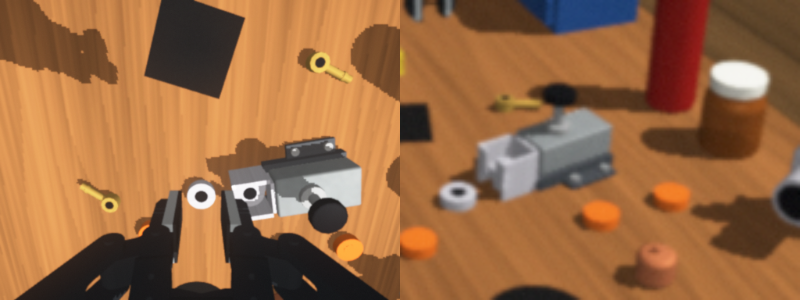

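One ring is out, at wrist-view (201,196), the plunger is back up, and the remaining rings are still in the magazine. Now I'll locate the ring.

```bash
python3 - <<'E'
from h import *
k=1.28
print(P('w2',201*k,196*k,.012),P('w2',250*k,193*k,.024),P('w2',145*k,231*k,.012))
p,d=snap('top','t2')
h=cv2.cvtColor(p,cv2.COLOR_RGB2HSV);m=((h[:,:,1]<60)&(h[:,:,2]>120)).astype('uint8');m[:182]=0;m[215:]=0;m[:,:222]=0;m[:,265:]=0
n,l,st,c=cv2.connectedComponentsWithStats(m);print([(st[i],P('t2',*c[i],.012)) for i in range(1,n) if st[i,4]>5])
E
```

```text
[0.54068617 0.02452531 0.012     ] [0.60032868 0.0360219  0.024     ] [ 0.46637111 -0.02914558  0.012     ]
[(array([235, 188,  14,  15, 148], dtype=int32), array([0.54021527, 0.02129107, 0.012     ]))]
```

```bash
python3 -m jog '[[-0.001,-0.01,-0.04,0,0,0],[0,-0.01,-0.04,0,0,0],[0,-0.005,-0.04,0,0,0],[0,0,-0.025,0,0,-0.012],[0,0,-0.01,0,0,0],[0,0,-0.007,0,0,0],[0,0,-0.004,0,0,0],[0,0,0,0,0,0],[0,0,0,0,0,0]]' 0.45
python3 - <<'E'
from h import *
p,d=snap('wrist','w3');q,_=snap('side','s3')
print(read_state()['ee_pos'])
o=np.hstack([cv2.resize(p,(400,300)),cv2.resize(q[130:250,220:380],(400,300))])
cv2.imwrite('pics/m3.png',o[:,:,::-1])
E
```

```text
time_s: 7.15
ee_pos: [0.5414, 0.0813, 0.0074]
eef_rot: [3.14, -0.0, 1.571]
force: [-0.0, 0.4, 0.1]
opening: 0.275
grip_force: 0.0
[0.54127602 0.08129988 0.00738275]
```

View pics/m3.png

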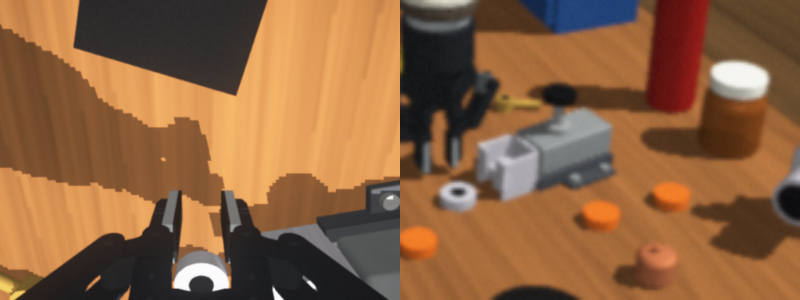

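The ring sits between and ahead of the two fingers. I'll lower a little, then push along -y.

```bash
python3 -m jog '[[-0.001,0,-0.004,0,0,0],[0,0,0,0,0,0],[0,-0.005,0,0,0,0],[0,-0.005,0,0,0,0],[0,-0.005,0,0,0,0],[0,-0.005,0,0,0,0],[0,-0.008,0,0,0,0],[0,-0.008,0,0,0,0],[0,-0.008,0,0,0,0],[0,-0.008,0,0,0,0],[0,-0.008,0,0,0,0],[0,0,0,0,0,0]]'
python3 - <<'E'
from h import *
p,d=snap('wrist','w4');q,_=snap('side','s4')
print(read_state()['ee_pos'])
o=np.hstack([cv2.resize(p,(400,300)),cv2.resize(q[130:280,200:400],(400,300))])
cv2.imwrite('pics/m4.png',o[:,:,::-1])
E
```

```text
time_s: 8.45
ee_pos: [0.5394, 0.0191, 0.0023]
eef_rot: [-3.142, 0.001, 1.569]
force: [-1.2, 0.2, -0.4]
opening: 0.276
grip_force: 0.0
[0.53939421 0.02085568 0.00229363]
```

View pics/m4.png

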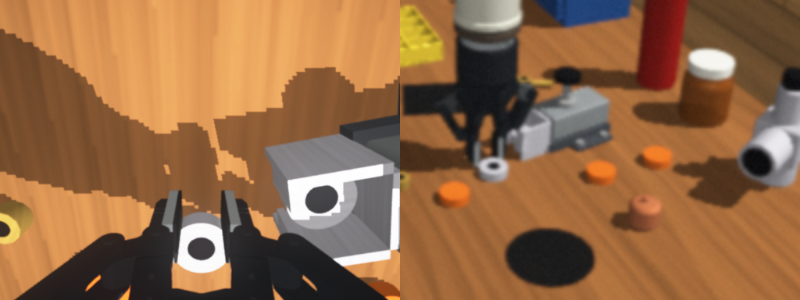

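The ring is cradled by both fingertips and moving with them. I'll keep pushing.

```bash
python3 -m jog '[[0,-0.008,0,0,0,0],[0,-0.008,0,0,0,0],[0,-0.008,0,0,0,0],[0,-0.008,0,0,0,0],[0,-0.008,0,0,0,0],[0,-0.008,0,0,0,0],[0,-0.008,0,0,0,0],[0,-0.008,0,0,0,0],[0,-0.008,0,0,0,0],[0,-0.008,0,0,0,0],[0,-0.008,0,0,0,0],[0,-0.008,0,0,0,0]]';python3 -m jog '[[-0.001,-0.008,0,0,0,0],[-0.001,-0.008,0,0,0,0],[-0.001,-0.008,0,0,0,0],[0,-0.008,0,0,0,0],[0,-0.008,0,0,0,0],[0,-0.008,0,0,0,0],[0,-0.008,0,0,0,0],[0,-0.008,0,0,0,0],[0,-0.006,0,0,0,0],[0,-0.004,0,0,0,0],[0,-0.002,0,0,0,0],[0,0,0,0,0,0]]'
python3 - <<'E'
from h import *
p,d=snap('wrist','w5');q,_=snap('side','s5')
print(read_state()['ee_pos'])
o=np.hstack([cv2.resize(p,(400,300)),cv2.resize(q[160:310,200:400],(400,300))])
cv2.imwrite('pics/m5.png',o[:,:,::-1])
E
```

```text
time_s: 9.75
ee_pos: [0.5394, -0.0756, 0.0023]
eef_rot: [3.142, -0.0, 1.571]
force: [0.2, -0.4, 0.2]
opening: 0.273
grip_force: 0.1
time_s: 10.95
ee_pos: [0.5364, -0.1512, 0.0023]
eef_rot: [3.142, -0.0, 1.571]
force: [-0.3, -0.1, -0.1]
opening: 0.273
grip_force: 0.0
[ 0.53636519 -0.15054385  0.00225623]
```

View pics/m5.png

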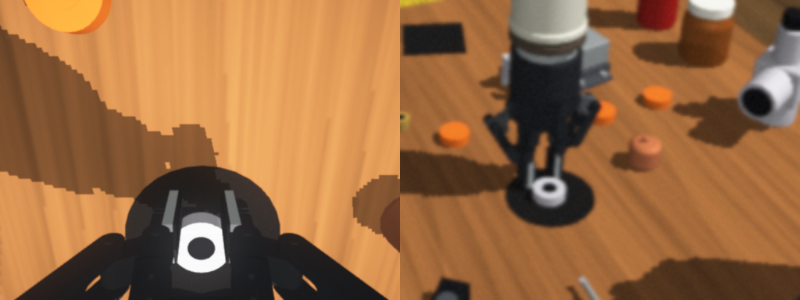

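The ring lies near the pad's centre. I'll back off in +y, lift clear and verify.

```bash
python3 -m jog '[[0,0.005,0,0,0,0],[0,0.01,0,0,0,0],[0,0.015,0,0,0,0],[0,0.01,0,0,0,0],[0,0,0.02,0,0,0],[0,0,0.04,0,0,0],[0,0,0.05,0,0,0],[-0.03,0.02,0.04,0,0,0],[-0.04,0.03,0,0,0,0],[-0.04,0.03,0,0,0,0],[0,0,0,0,0,0],[0,0,0,0,0,0]]'
python3 - <<'E'
from h import *
p,d=snap('top','t6');q,_=snap('side','s6')
h=cv2.cvtColor(p,cv2.COLOR_RGB2HSV);m=((h[:,:,1]<60)&(h[:,:,2]>120)).astype('uint8');m[:178]=0;m[217:]=0;m[:,:295]=0;m[:,336:]=0
n,l,st,c=cv2.connectedComponentsWithStats(m);print([(st[i],P('t6',*c[i],.012)) for i in range(1,n) if st[i,4]>5])
o=np.hstack([cv2.resize(p[100:280,130:370],(400,300)),cv2.resize(q[130:310,180:420],(400,300))])
cv2.imwrite('pics/m6.png',o[:,:,::-1])
E
```

```text
time_s: 12.25
ee_pos: [0.4279, -0.0308, 0.1498]
eef_rot: [3.141, -0.0, 1.574]
force: [-0.0, -0.1, -0.4]
opening: 0.271
grip_force: 0.0
[(array([309, 190,  15,  15, 163], dtype=int32), array([ 0.53524357, -0.17813851,  0.012     ]))]
```

View pics/m6.png

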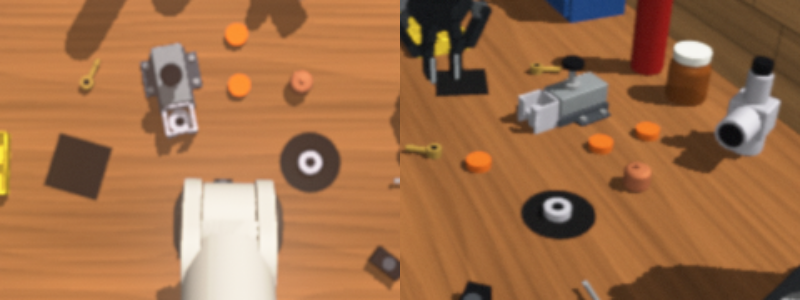

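The ring is centred on the round pad at (310,162). The plunger is up, the other rings are in the magazine, nothing else has moved, and the arm is clear. Handing in.

```bash
python3 -c "
from h import *
print(job.close_job())"
```

```text
the job is handed in; nothing more can be done
None
```

Job handed in: one full press fed out a single spacer ring, the plunger came back up, and the ring now lies within about 2 mm of the round pad's centre, with nothing else seen to have moved.

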